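# Stroke a cleaned linear slide, find its sticky spot and clamp the carriage there

### The arm

A 6-joint arm with a two-finger parallel gripper is mounted at the origin on a cart in front of the work surface, level with it; the furniture and walls round the work are solid. World frame = base frame: x ahead of the robot, y to its left, z up, the work surface at z = 0. Lengths are in m, angles in rad, forces in N, time in s.
With the tool pointing down it reaches from about 0.325 to 0.925 m from the base axis. Payload 3.1 kg.
Tool frame: the origin (TCP) lies between the finger pads; the fingertips stand 8 mm ahead of it and the grasp point (between the pads) lies 11 mm behind it; z points along the fingers, x is the direction in which the jaws open and shut, and the axes are right-handed (so a half turn about z gives the same grasp; the last joint's range is limited). The gripper opens to 85 mm and grips with 20 to 120 N. Pads are 22 mm wide; open, the fingers measure 114 mm over their backs; the gripper's body (76 mm by 85 mm) begins 54 mm behind the grasp point. The pads swing forward as they close: fully open they stand 13 mm farther back than shut.
Start: joints at [-1.439, 0.217, 1.613, -0, 1.311, -0.112], TCP at [0.151, -0.607, 0.216] pointing down, gripper open.
Joint ranges: [-2.75, 2.75], [-0.78, 2.1], [0.31, 2.55], [-1.13, 4.27], [0.13, 2.63], [-2.58, 2.58]. Speed limits (rad/s): [2.79, 2.79, 3.14, 3.14, 3.14, 3.14].

### API

Orientations are given as a rotation vector (axis times angle).
In Python, from cell import arm gives the robot as it stands.
- The arm moves only by the tool arm_command, never from a script. Its argument "rows" is a list of rows, each a list of 7 numbers: the opening, from 0 (shut) to 1 (fully open), then the shift along the tool's x, y, z in mm, then the turn, a rotation vector about the tool's x, y, z in rad. In form: [[grip, tx, ty, tz, ax, ay, az], ...]. A call has 1 to 5 rows; each row shifts and turns the commanded pose from where the row before left it, along the tool's axes as they then stand; what a row does not reach is not made up. A row lasts 1/10 s, in which the tool goes at most 50 mm and 8.59 degrees, less where a joint would pass 70% of its speed; a pose out of reach is approached as far as the arm can. A call is refused whole if a number of a shift passes 50 or a number of a turn 0.15, either way. A call with a gripper value outside its range is refused whole. The fingers move at their own pace and stop on an object; the grip force is fixed at half the most. Time passes only in rows, so rows that do not move let the fingers close. It gives the time, the measured TCP pose, the force and the opening at its end, in the units of the state.
- arm.sense(): the state, without advancing time (a new reading comes with each control period).
- arm.snapshot(name): name is "side" or "top"; returns (picture, depth): 480x640x3 uint8, red, green, blue; 480x640 float32, m along the optical axis (not along the pixel's ray), 0 where there is no reading.
- arm.camera_params(name): a dict with "intrinsics" (3x3 intrinsics, pixels), "pose" (4x4, takes a point from camera to world coordinates). Camera axes: x right, y down, z forward; pixel columns grow to the right and rows downward; lengths in m; the calibration is good to about 2 mm. A picture is of the moment at which its call begins. camera_params takes no time and is no camera call.
- arm.finish_job(): hands the job in, once; it reports no verdict.
The state is a dict: "clock": time; "joints": joint angles; "qd": joint speeds; "tau": joint torques, N m; "ee_pos": TCP position; "ee_rot": TCP orientation; "wrist_force": force on the tool from outside, world axes, zero at the start; "wrist_torque": the same for the moment, N m; "gripper_width": finger opening in m.
Only numpy, scipy, OpenCV 4.12 (cv2) and the standard library are available. Lean on these libraries where they do the work, as an engineer would, in place of code of your own. Each camera call takes 0.05 s, during which the arm holds its last target.

### The job

This linear slide has just been cleaned, but somewhere along its rail one spot still drags. Slowly run the carriage by its knob out to the far stop and back to the home stop, until it touches the rubber buffer at each end without ramming it, and feel for the sticky spot. Then bring the carriage back onto the sticky spot, leave it there and press its clamp lever fully down so that the technician finds the place; leave everything else where it stands.

Things in the scene. Friction and masses are not known exactly. Their poses are not given: they have to be found in the camera images.
- linear_slide: Linear slide fixed to the worktop: aluminium base 392 x 90 x 12 mm, steel rail 15 mm wide along its own y (x across, z up). Origin on the worktop under mid-travel. One unseen spot of the rail, about 20 mm long, between its y = -60 and +50 mm, drags: the carriage takes 2 to 3 N to push, but 10 to 18 N with its middle over that spot.
- home_stop (a point): Home end of the slide: face of the rubber buffer (12 mm across) on the grey bearing housing (74 mm wide, 50 mm high, pulley on its +x side) at the slide's y = -155 mm, 44 mm above the worktop. The carriage's top plate meets it. The buffer gives 1 mm per 2.5 N; over 20 N is ramming.
- far_stop (a point): Far end of the slide: face of the rubber buffer (12 mm across) on the plain aluminium plate (70 mm wide, 52 mm high) at the slide's y = +155 mm, 44 mm above the worktop. The carriage's top plate meets it. The buffer gives 1 mm per 2.5 N; over 20 N is ramming.
- carriage (a joint): Position of the carriage along the rail (m): 0 where its top plate just touches the home buffer, 0.200 where it just touches the far buffer; grows along the slide's +y. Top plate 76 mm across the rail, 110 mm along it, upper face 48 mm above the worktop. It cannot leave the rail.
- carriage_mid (a point): Middle of the carriage, on the upper face of its top plate, 48 mm above the worktop. The carriage drags while this point is over the sticky spot, and runs freely elsewhere.
- knob (a point): Round black knob on the carriage, 24 mm in diameter, from 48 to 84 mm above the worktop (its lowest 8 mm are an 18 mm neck). The point is on its axis, 66 mm above the worktop, 40 mm from the carriage's middle towards the home end.
- lever_grip (a point): On the upper face of the clamp lever's black grip (18 mm wide, 20 to 54 mm from the pivot), 40 mm from the pivot. The pivot lies across the rail, 58 mm above the worktop, 8 mm from the carriage's middle towards the far end; the lever points to the far end. Raised it stands 34 degrees up; fully down it is level, upper face 63 mm above the worktop.
- clamp_lever (a joint): Angle of the clamp lever (rad): 0 raised (unclamped), 0.60 fully down (clamped to the rail). It takes up to about 10 N at the grip to press down and stays where it is left.
- oil_bottle: Small brown bottle with a dark cap, 33 mm across, 92 mm high, standing behind the slide; origin under its middle. A bystander.
- funnel: White moulded funnel adapter, 45 mm across and 45 mm high, standing behind the slide; origin under its middle. A bystander.
- tape: Roll of white tape, 52 mm across, 13 mm high, lying flat behind the slide; origin under its middle. A bystander.
- marker: Black marker pen, 140 mm long, 14 mm thick, lying in front of the slide along its own y; origin under its middle. A bystander.

How it is judged:
By the outcome, as a careful person would: the job done as asked, in the order asked, and still so for the second after the job is handed in, with the robot touching nothing.
It also fails if it takes over 64 s, if anything falls off the work surface, if the arm or the gripper's body presses on something with over 40 N, if the wrist force passes 120 N, or if a joint passes its speed limit or range.

## Working session

There is one attempt and no reset: what is moved stays moved. The work goes in short steps, Python scripts to look and compute and a tool call to move; the robot and the scene stay as the last step left them, time stands still between calls to the robot, and variables do not carry over. Pictures are saved under pics/ and viewed, and the job is handed in when it is done.

Besides the shell and the picture viewer there is one more tool, called after "Call:" as a command line: name --pt "numbers of a row" for each row, then --argument value for the rest. arm_command: Moves the arm, as the interface text tells. Its arguments: {"type":"object","properties":{"rows":{"type":"array","items":{"type":"array","items":{"type":"number"}}}},"required":["rows"]}

```bash
ls; mkdir -p pics
python3 - <<'E'
from cell import arm
import cv2,numpy as np
s=arm.sense();print({k:np.round(v,3) for k,v in s.items()})
for n in("top","side"):
    p,d=arm.snapshot(n);np.savez(f"{n}0.npz",p=p,d=d);cv2.imwrite(f"pics/{n}0.png",p[:,:,::-1])
    c=arm.camera_params(n);print(n,np.round(c["intrinsics"],1),np.round(c["pose"],3))
E
```

```text
pics
{'clock': np.float64(0.0), 'joints': array([-1.439,  0.218,  1.615, -0.   ,  1.311, -0.112]), 'qd': array([ 0.002,  0.   , -0.   ,  0.   ,  0.002,  0.001]), 'tau': array([ 0.0000e+00, -3.9684e+01, -3.0385e+01, -0.0000e+00,  1.0000e-02,
       -0.0000e+00]), 'ee_pos': array([ 0.151, -0.606,  0.215]), 'ee_rot': array([-2.474,  1.934,  0.003]), 'wrist_force': array([ 0.321, -0.023, -0.041]), 'wrist_torque': array([ 0.02 ,  0.025, -0.019]), 'gripper_width': np.float64(0.086)}
top [[470.7   0.  330.4]
 [  0.  470.7 241.3]
 [  0.    0.    1. ]] [[ 0.015 -0.99   0.141  0.432]
 [-0.999 -0.021 -0.038  0.326]
 [ 0.041 -0.141 -0.989  0.926]
 [ 0.     0.     0.     1.   ]]
side [[465.5   0.  315.4]
 [  0.  465.5 233.1]
 [  0.    0.    1. ]] [[-0.936 -0.16   0.312  0.273]
 [-0.351  0.444 -0.824  1.023]
 [-0.007 -0.881 -0.472  0.47 ]
 [ 0.     0.     0.     1.   ]]
```

View pics/top0.png

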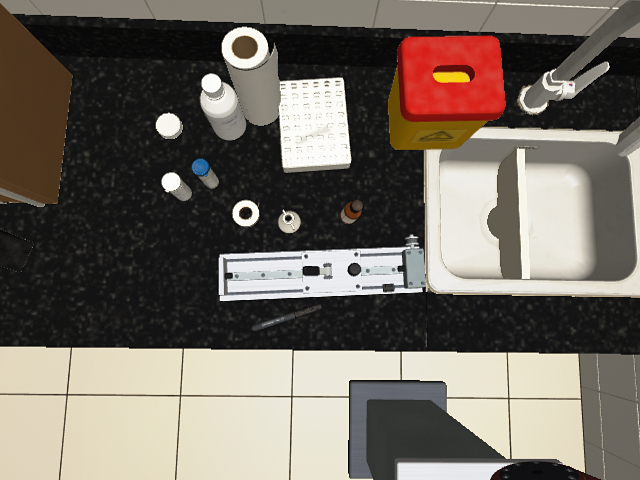

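View pics/side0.png

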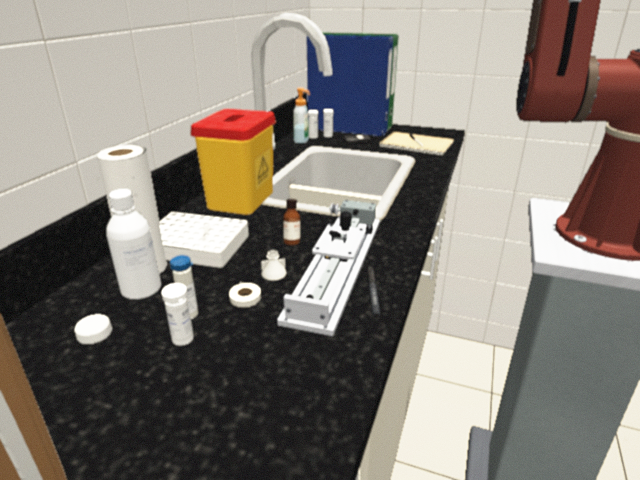

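Run:
```python
import cv2,numpy as np
p=np.load("top0.npz")["p"][225:345,205:435,::-1]
cv2.imwrite("pics/topz.png",cv2.resize(p,None,fx=3.4,fy=3.4,interpolation=cv2.INTER_CUBIC))
p=np.load("side0.npz")["p"][180:345,260:400,::-1]
cv2.imwrite("pics/sidez.png",cv2.resize(p,None,fx=3.5,fy=3.5,interpolation=cv2.INTER_CUBIC))
```

```text
(no output)
```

View pics/topz.png

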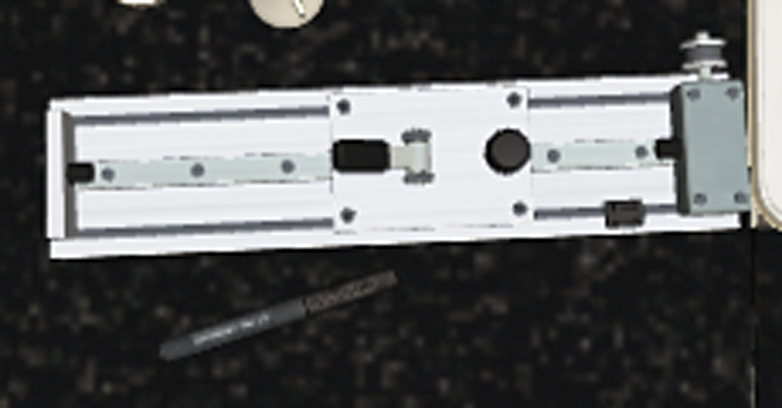

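View pics/sidez.png

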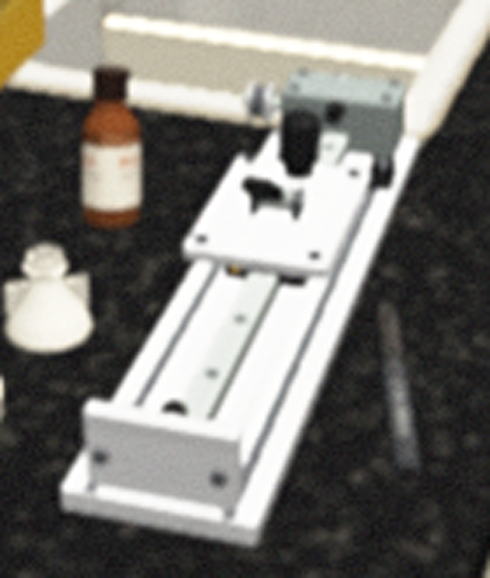

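```bash
cat > h.py <<'E'
import numpy as np
from scipy.optimize import least_squares
from cell import arm
def proj(n,P):
    c=arm.camera_params(n);T=c["pose"];K=c["intrinsics"]
    q=(np.atleast_2d(P)-T[:3,3])@T[:3,:3];u=q@K.T
    return u[:,:2]/u[:,2:]
def back(n,uv,z):
    c=arm.camera_params(n);T=c["pose"];K=c["intrinsics"]
    r=T[:3,:3]@np.linalg.solve(K,[*uv,1]);t=(z-T[2,3])/r[2];return T[:3,3]+t*r
def S2W(s,P):
    x,y,a=s[:3];P=np.atleast_2d(P);c,sn=np.cos(a),np.sin(a)
    return P@np.array([[c,sn,0],[-sn,c,0],[0,0,1]])+[x,y,0]
E
python3 - <<'E'
from h import *
Z=lambda u,v:(205+u/3.4,225+v/3.4)
obs=[Z(331,95),Z(529,89),Z(533,228),Z(334,234),Z(508,150),Z(95,172),Z(655,148),Z(52,258)]
def mod(s):
    m=s[3]-.1
    P=[(.038,m+.055,.048),(.038,m-.055,.048),(-.038,m-.055,.048),(-.038,m+.055,.048),(0,m-.04,.084),(0,.155,.044),(0,-.155,.044),(-.045,.196,.012)]
    return proj("top",S2W(s,P))-np.array(obs)
r=least_squares(lambda s:mod(s).ravel(),[.4,.3,0,.1]);print(r.x);print(np.round(mod(r.x),1))
for u in obs[:5]: print(np.round(back("top",u,.048),4))
print(back("top",obs[4],.084))
d=np.load("top0.npz")["d"]
T=arm.camera_params("top")["pose"];K=arm.camera_params("top")["intrinsics"]
for u in obs[4:5]+[Z(430,200),Z(360,155),Z(385,156)]:
    i,j=int(round(u[1])),int(round(u[0]));print(np.round((T[:3,:3]@(np.linalg.solve(K,[*u,1])*d[i,j]))+T[:3,3],4))
s=r.x; m=s[3]-.1
P=S2W(s,[(0,m-.04,.084),(.038,m+.055,.048),(-.038,m+.055,.048),(0.045,.196,.012),(-.045,.196,.012),(.045,-.196,.012)])
print(P.round(4)); print((proj("side",P)-[260,180])*3.5)
E
```

```text
[0.4979896  0.31408201 0.05855866 0.07419205]
[[-0.6 -0.2]
 [-0.5 -0.6]
 [ 0.5 -1. ]
 [-0.1 -0.3]
 [ 0.6  0.3]
 [ 1.8  0.3]
 [ 2.4  0.7]
 [-4.1  0.6]]
[0.534  0.3443 0.048 ]
[0.5395 0.2348 0.048 ]
[0.4628 0.2321 0.048 ]
[0.4578 0.3408 0.048 ]
[0.5054 0.2462 0.048 ]
[0.50236977 0.24943741 0.084     ]
[0.5022 0.2496 0.0861]
[0.4771 0.2889 0.0501]
[0.498  0.3275 0.0873]
[0.4985 0.3143 0.0781]
[[0.5018 0.2484 0.084 ]
 [0.5342 0.3454 0.048 ]
 [0.4583 0.341  0.048 ]
 [0.5314 0.5124 0.012 ]
 [0.4416 0.5071 0.012 ]
 [0.5544 0.1211 0.012 ]]
[[303.56309724 111.95253474]
 [186.09230576 242.47817361]
 [330.18681055 264.04316923]
 [ 58.41603429 493.25041114]
 [255.44017308 531.94973665]
 [281.05069074 120.54517087]]
```

Run:
```python
from h import *
from scipy.spatial.transform import Rotation as R
s=arm.sense();M=R.from_rotvec(s["ee_rot"]).as_matrix();print(M.round(4), s["ee_pos"])
Z=lambda u,v:(205+u/3.4,225+v/3.4)
a=back("top",Z(52,258),.012);b=back("top",Z(742,226),.012);print(a,b,np.arctan2(-(a-b)[0],(a-b)[1]))
a=back("top",Z(95,172),.048);b=back("top",Z(655,148),.048);print(a,b,np.arctan2(-(a-b)[0],(a-b)[1]),np.linalg.norm(a-b))
d=np.array([.502,.249,.216])-s["ee_pos"]
print((M.T@d*1000).round(1))
```

```text
[[ 2.414e-01 -9.704e-01 -3.000e-04]
 [-9.704e-01 -2.414e-01  2.200e-03]
 [-2.200e-03 -2.000e-04 -1.000e+00]] [ 0.15078837 -0.60573695  0.21517525]
[0.44286526 0.49933003 0.012     ] [0.46725292 0.10797882 0.012     ] 0.06223609842717909
[0.4892153 0.4715221 0.048    ] [0.50801156 0.16459049 0.048     ] 0.061162841246928654 0.307506606840144
[-744.7 -547.1    0.9]
```

Call:
arm_command --pt "0.6 -38 -28 0 0 0 0" --pt "0.6 -38 -28 0 0 0 0" --pt "0.6 -38 -28 0 0 0 0" --pt "0.6 -38 -28 0 0 0 0" --pt "0.6 -38 -28 0 0 0 0"

```text
clock: 0.6
ee_pos: [0.2411, -0.3862, 0.2157]
ee_rot: [-2.474, 1.935, 0.001]
wrist_force: [1.3, -1.4, 0.5]
gripper_width: 0.051
```

Call:
arm_command --pt "0.6 -38 -28 0 0 0 0" --pt "0.6 -38 -28 0 0 0 0" --pt "0.6 -38 -28 0 0 0 0" --pt "0.6 -38 -28 0 0 0 0" --pt "0.6 -38 -28 0 0 0 0"

```text
clock: 1.1
ee_pos: [0.3309, -0.1682, 0.2161]
ee_rot: [-2.474, 1.936, -0.0]
wrist_force: [1.8, -0.1, -0.1]
gripper_width: 0.0512
```

Call:
arm_command --pt "0.6 -38 -28 0 0 0 0" --pt "0.6 -38 -28 0 0 0 0" --pt "0.6 -38 -28 0 0 0 0" --pt "0.6 -38 -28 0 0 0 0" --pt "0.6 -38 -28 0 0 0 0"

```text
clock: 1.6
ee_pos: [0.4209, 0.0501, 0.2162]
ee_rot: [2.476, -1.934, 0.001]
wrist_force: [0.2, -0.1, -0.3]
gripper_width: 0.0512
```

Call:
arm_command --pt "0.6 -38 -28 0 0 0 0" --pt "0.6 -38 -28 0 0 0 0" --pt "0.6 -30 -20 0 0 0 0" --pt "0.6 0 0 0 0 0 0.092" --pt "0.6 0 0 0 0 0 0.092"

```text
clock: 2.1
ee_pos: [0.4687, 0.1705, 0.2156]
ee_rot: [2.285, -2.154, -0.001]
wrist_force: [-0.2, -0.5, 0.5]
gripper_width: 0.0513
```

```bash
cat > st.py <<'E'
from h import *
from scipy.spatial.transform import Rotation as R
import sys
s=arm.sense();M=R.from_rotvec(s["ee_rot"]).as_matrix();p=s["ee_pos"]
print(s["clock"],p.round(4),"x",M[:,0].round(4),"z",M[:,2].round(3),"F",s["wrist_force"].round(2),"w",round(float(s["gripper_width"]),4))
if len(sys.argv)>3: print("tool mm",(M.T@(np.array(list(map(float,sys.argv[1:4])))-p)*1000).round(1))
E
python3 st.py .502 .249 .216
```

```text
2.1 [0.4687 0.1705 0.2156] x [ 5.880e-02 -9.983e-01  3.000e-04] z [-0.002 -0.    -1.   ] F [-0.19 -0.52  0.49] w 0.0513
tool mm [-76.4 -37.9  -0.5]
```

Call:
arm_command --pt "0.6 -38 -19 0 0 0 0" --pt "0.6 -38 -19 0 0 0 0" --pt "0.6 0 0 40 0 0 0" --pt "0.6 0 0 40 0 0 0" --pt "0.6 0 0 0 0 0 0"

```text
clock: 2.6
ee_pos: [0.4965, 0.2457, 0.1293]
ee_rot: [2.278, -2.144, -0.011]
wrist_force: [-0.9, -0.2, -0.9]
gripper_width: 0.0511
```

```bash
python3 st.py .502 .249 .063
python3 - <<'E'
from cell import arm
import cv2
for n,(a,b,c,d) in dict(side=(100,300,250,420),top=(200,340,250,430)).items():
    p,_=arm.snapshot(n);cv2.imwrite(f"pics/{n}1.png",cv2.resize(p[a:b,c:d,::-1],None,fx=3,fy=3,interpolation=cv2.INTER_CUBIC))
E
```

```text
2.6 [0.4965 0.2457 0.1293] x [ 0.0604 -0.9982  0.0041] z [-0.014 -0.005 -1.   ] F [-0.86 -0.22 -0.89] w 0.0511
tool mm [-3.3 -6.6 66.2]
```

View pics/side1.png

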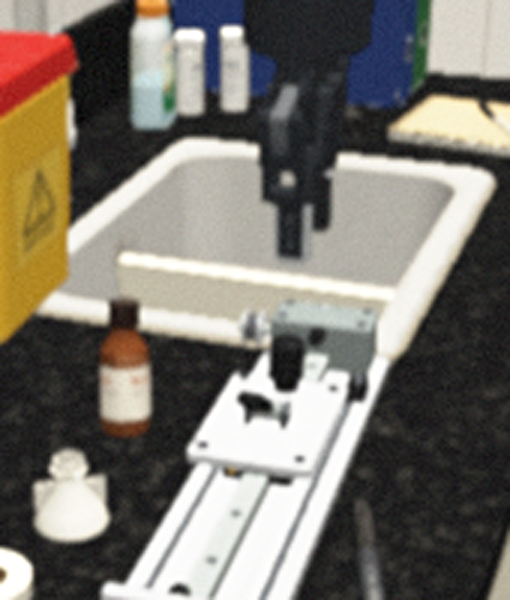

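View pics/top1.png

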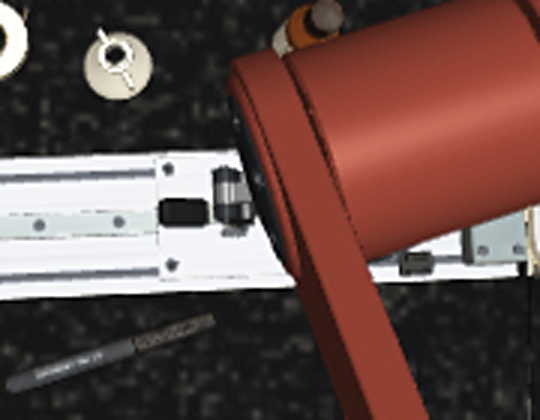

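```bash
python3 st.py .502 .249 .063
```

```text
2.7 [0.5014 0.247  0.1355] x [ 5.970e-02 -9.982e-01  8.000e-04] z [-0.003 -0.001 -1.   ] F [ 0.88 -0.24  0.88] w 0.0512
tool mm [-2.  -1.  72.5]
```

Call:
arm_command --pt "0.6 -2 -1 18 0 0 0" --pt "0.6 0 0 18 0 0 0" --pt "0.6 0 0 18 0 0 0" --pt "0.6 0 0 18 0 0 0" --pt "0.6 0 0 0 0 0 0"

```text
clock: 3.2
ee_pos: [0.5033, 0.2491, 0.0648]
ee_rot: [2.286, -2.154, -0.0]
wrist_force: [-0.9, -0.2, -0.0]
gripper_width: 0.051
```

```bash
python3 - <<'E'
from cell import arm
import cv2
for n,(a,b,c,d) in dict(side=(130,300,280,420)).items():
    p,_=arm.snapshot(n);cv2.imwrite(f"pics/{n}2.png",cv2.resize(p[a:b,c:d,::-1],None,fx=3.5,fy=3.5,interpolation=cv2.INTER_CUBIC))
E
python3 st.py .502 .249 .063
```

```text
3.25 [0.5042 0.2494 0.0659] x [ 5.930e-02 -9.982e-01 -4.000e-04] z [ 0.001  0.    -1.   ] F [-0.08  1.    0.29] w 0.0513
tool mm [0.3 2.2 2.9]
```

View pics/side2.png

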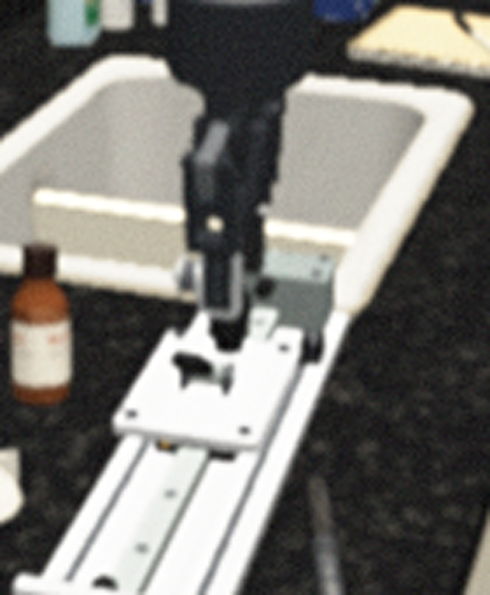

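Call:
arm_command --pt "0.6 0 3 3 0 0 0" --pt "0.4 0 0 0 0 0 0" --pt "0.2 0 0 0 0 0 0" --pt "0.0 0 0 0 0 0 0" --pt "0.0 0 0 0 0 0 0"

```text
clock: 3.75
ee_pos: [0.5011, 0.2497, 0.0631]
ee_rot: [-2.286, 2.153, -0.001]
wrist_force: [-2.3, -1.4, 7.0]
gripper_width: 0.0196
```

Call:
arm_command --pt "0 0 0 0 0 0 0" --pt "0 0 0 0 0 0 0"

```text
clock: 3.95
ee_pos: [0.5011, 0.2496, 0.0631]
ee_rot: [-2.286, 2.153, -0.001]
wrist_force: [-2.5, -0.4, 7.0]
gripper_width: 0.0192
```

```bash
python3 st.py .502 .249 .063
```

```text
3.95 [0.5011 0.2496 0.0631] x [ 5.980e-02 -9.982e-01 -6.000e-04] z [ 0.001  0.001 -1.   ] F [-2.52 -0.42  6.96] w 0.0192
tool mm [ 0.7 -0.8  0.1]
```

Run:
```python
from cell import arm
import cv2
for n,(a,b,c,d) in dict(side=(160,280,300,400)).items():
    p,_=arm.snapshot(n);cv2.imwrite(f"pics/{n}3.png",cv2.resize(p[a:b,c:d,::-1],None,fx=5,fy=5,interpolation=cv2.INTER_CUBIC))
```

```text
(no output)
```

View pics/side3.png

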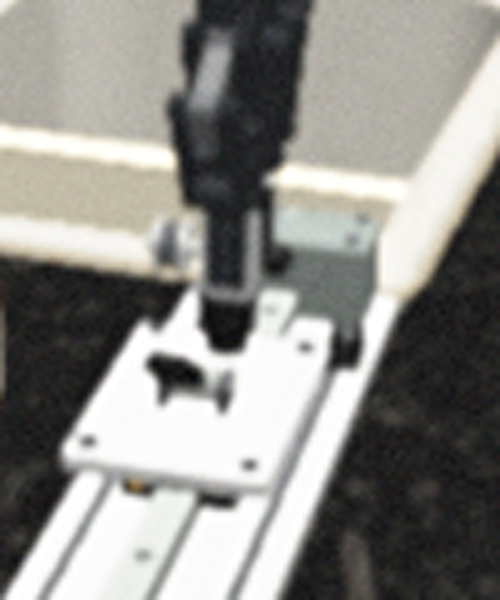

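Run:
```python
from h import *
k=np.array([.5011,.2496,0]);yd=np.array([-.06,.998,0])
for nm,o,z in [("neck bot front",.009,.048),("knob bot front",.012,.056),("knob top",0,.084),("tip inner",.012,.055),("tip outer",.026,.055),("tip outer",.026,.065),("tip outer",.02,.065)]:
    print(nm,((proj("side",k+yd*o+[0,0,z])-[300,160])*5).round(0))
```

```text
neck bot front [[227. 355.]]
knob bot front [[225. 340.]]
knob top [[235. 262.]]
tip inner [[225. 343.]]
tip outer [[216. 359.]]
tip outer [[217. 336.]]
tip outer [[221. 329.]]
```

```bash
python3 - <<'E'
from h import *
k=np.array([.5,.2465,0]);yd=np.array([-.06,.998,0])
for o in(.026,.040):
  for z in (.1275,.134,.14): print(o,z,((proj("side",k+yd*o+[0,0,z])-[250,100])*3).round(0))
E
python3 - <<'E'
import cv2
a=cv2.imread("pics/side1.png")[180:360,220:380];cv2.imwrite("pics/s1z.png",cv2.resize(a,None,fx=3,fy=3))
E
```

```text
0.026 0.1275 [[286. 288.]]
0.026 0.134 [[286. 279.]]
0.026 0.14 [[286. 269.]]
0.04 0.1275 [[280. 297.]]
0.04 0.134 [[280. 287.]]
0.04 0.14 [[281. 278.]]
```

View pics/s1z.png

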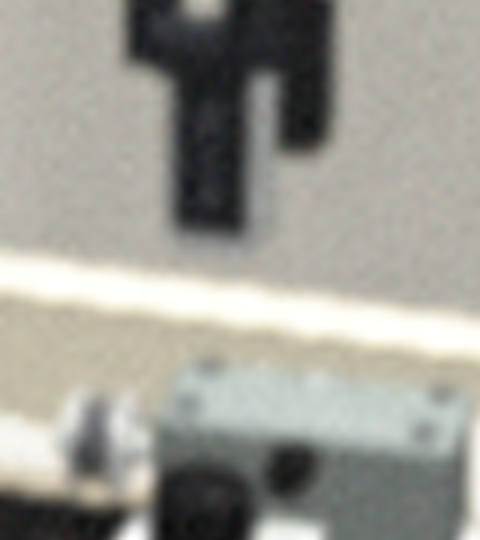

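Run:
```python
from h import *
import cv2
p,d=arm.snapshot("side");np.savez("s4.npz",p=p,d=d)
c=arm.camera_params("side");T=c["pose"];K=c["intrinsics"]
for u in(343,346,349):
  for v in range(196,238,3):
    w=T[:3,:3]@(np.linalg.solve(K,[u,v,1])*d[v,u])+T[:3,3];print(u,v,w.round(3),p[v,u])
```

```text
343 196 [0.499 0.283 0.132] [66 66 70]
343 199 [0.497 0.291 0.13 ] [42 46 48]
343 202 [0.497 0.289 0.123] [32 32 35]
343 205 [0.502 0.275 0.11 ] [36 37 42]
343 208 [0.502 0.273 0.103] [36 39 40]
343 211 [0.502 0.272 0.097] [30 31 35]
343 214 [0.503 0.27  0.089] [39 42 44]
343 217 [0.502 0.273 0.085] [90 94 93]
343 220 [0.505 0.262 0.072] [60 63 64]
343 223 [0.505 0.262 0.066] [20 21 18]
343 226 [0.504 0.263 0.06 ] [22 19 20]
343 229 [0.505 0.26  0.053] [48 47 46]
343 232 [0.506 0.258 0.044] [250 249 249]
343 235 [0.494 0.296 0.06 ] [181 185 180]
346 196 [0.489 0.298 0.14 ] [36 41 41]
346 199 [0.491 0.292 0.131] [39 40 42]
346 202 [0.492 0.289 0.124] [26 25 28]
346 205 [0.496 0.274 0.111] [38 42 45]
346 208 [0.497 0.271 0.103] [35 33 39]
346 211 [0.496 0.272 0.097] [36 36 35]
346 214 [0.496 0.274 0.092] [40 41 45]
346 217 [0.496 0.27  0.084] [79 79 78]
346 220 [0.499 0.261 0.073] [74 71 70]
346 223 [0.499 0.26  0.066] [25 21 20]
346 226 [0.5   0.258 0.059] [18 19 19]
346 229 [0.5   0.257 0.052] [36 35 37]
346 232 [0.499 0.259 0.046] [243 243 242]
346 235 [0.488 0.296 0.061] [168 169 169]
349 196 [0.486 0.29  0.137] [31 34 37]
349 199 [0.487 0.287 0.13 ] [39 43 43]
349 202 [0.486 0.288 0.124] [66 66 68]
349 205 [0.492 0.269 0.109] [106 109 109]
349 208 [0.493 0.264 0.101] [107 105 106]
349 211 [0.493 0.263 0.094] [113 118 116]
349 214 [0.492 0.267 0.09 ] [123 121 123]
349 217 [0.492 0.264 0.082] [132 132 131]
349 220 [0.492 0.265 0.076] [80 85 81]
349 223 [0.495 0.255 0.065] [30 32 31]
349 226 [0.495 0.255 0.058] [80 79 80]
349 229 [0.495 0.252 0.05 ] [208 209 206]
349 232 [0.494 0.257 0.046] [252 252 252]
349 235 [0.49  0.267 0.046] [252 252 251]
```

Call:
arm_command --pt "0.5 0 0 0 0 0 0" --pt "0.5 0 0 0 0 0 0" --pt "0.5 0 0 4 0 0 0" --pt "0.5 0 0 4 0 0 0" --pt "0.5 0 0 0 0 0 0"

```text
clock: 4.55
ee_pos: [0.4993, 0.2489, 0.0521]
ee_rot: [2.285, -2.153, -0.002]
wrist_force: [-0.3, 0.1, -0.4]
gripper_width: 0.0428
```

```bash
python3 - <<'E'
from h import *
import cv2
p,d=arm.snapshot("side");np.savez("s5.npz",p=p,d=d)
cv2.imwrite(f"pics/side5.png",cv2.resize(p[160:260,310:390,::-1],None,fx=6,fy=6,interpolation=cv2.INTER_CUBIC))
c=arm.camera_params("side");T=c["pose"];K=c["intrinsics"]
for u in(343,346):
  for v in range(205,238,2):
    w=T[:3,:3]@(np.linalg.solve(K,[u,v,1])*d[v,u])+T[:3,3];print(u,v,w.round(3),p[v,u])
E
python3 st.py
```

```text
343 205 [0.494 0.299 0.122] [53 55 59]
343 207 [0.493 0.303 0.12 ] [40 39 42]
343 209 [0.493 0.302 0.116] [26 28 33]
343 211 [0.499 0.282 0.101] [41 41 45]
343 213 [0.499 0.282 0.098] [36 38 42]
343 215 [0.498 0.286 0.096] [34 36 38]
343 217 [0.498 0.285 0.091] [35 38 38]
343 219 [0.499 0.282 0.085] [40 38 42]
343 221 [0.498 0.284 0.082] [39 39 43]
343 223 [0.498 0.282 0.077] [57 57 62]
343 225 [0.5   0.277 0.07 ] [126 128 125]
343 227 [0.504 0.263 0.059] [54 56 55]
343 229 [0.505 0.26  0.052] [46 45 47]
343 231 [0.506 0.256 0.046] [232 232 231]
343 233 [0.503 0.264 0.046] [245 245 243]
343 235 [0.494 0.295 0.059] [179 185 178]
343 237 [0.491 0.303 0.059] [129 133 130]
346 205 [0.487 0.304 0.125] [34 33 37]
346 207 [0.488 0.302 0.12 ] [32 36 37]
346 209 [0.488 0.302 0.116] [30 30 35]
346 211 [0.493 0.285 0.104] [33 36 35]
346 213 [0.492 0.285 0.1  ] [41 41 44]
346 215 [0.493 0.282 0.095] [34 34 39]
346 217 [0.493 0.282 0.09 ] [29 31 31]
346 219 [0.492 0.284 0.087] [32 37 35]
346 221 [0.492 0.284 0.083] [23 30 30]
346 223 [0.494 0.279 0.077] [41 42 48]
346 225 [0.494 0.276 0.071] [110 114 109]
346 227 [0.499 0.26  0.058] [73 71 73]
346 229 [0.5   0.258 0.052] [37 41 38]
346 231 [0.5   0.256 0.047] [222 219 217]
346 233 [0.498 0.261 0.045] [231 232 231]
346 235 [0.488 0.295 0.06 ] [170 171 172]
346 237 [0.487 0.299 0.058] [176 178 175]
4.6 [0.4996 0.2489 0.0525] x [ 5.970e-02 -9.982e-01  5.000e-04] z [-0.002 -0.001 -1.   ] F [-0.89 -0.38  0.21] w 0.0428
```

View pics/side5.png

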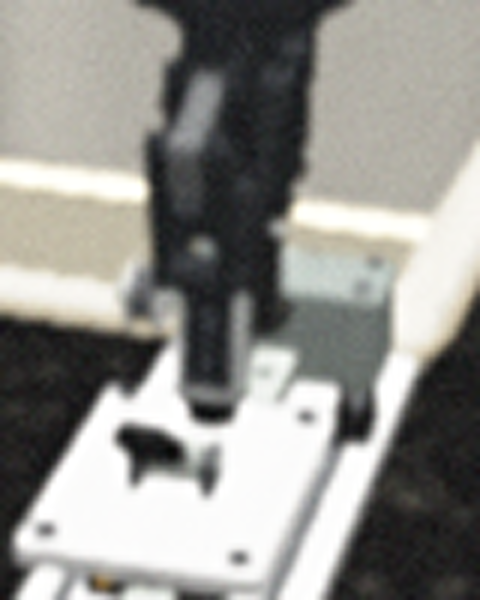

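Call:
arm_command --pt "0.5 0 0 3 0 0 0" --pt "0.3 0 0 0 0 0 0" --pt "0.1 0 0 0 0 0 0" --pt "0.0 0 0 0 0 0 0" --pt "0.0 0 0 0 0 0 0"

```text
clock: 5.1
ee_pos: [0.5001, 0.2493, 0.0504]
ee_rot: [2.287, -2.154, -0.001]
wrist_force: [-1.3, -0.0, 0.5]
gripper_width: 0.0212
```

```bash
python3 st.py
```

```text
5.1 [0.5001 0.2493 0.0504] x [ 5.980e-02 -9.982e-01 -1.000e-04] z [-0.  0. -1.] F [-1.28 -0.03  0.47] w 0.0212
```

Call:
arm_command --pt "0 -1 0 0 0 0 0" --pt "0 -2 0 0 0 0 0" --pt "0 -2 0 0 0 0 0" --pt "0 -2 0 0 0 0 0"

```text
clock: 5.5
ee_pos: [0.4997, 0.2561, 0.0504]
ee_rot: [2.286, -2.153, -0.0]
wrist_force: [-1.6, -1.5, 2.5]
gripper_width: 0.0217
```

Call:
arm_command --pt "0 -2 0 0 0 0 0" --pt "0 -2 0 0 0 0 0" --pt "0 -2 0 0 0 0 0"

```text
clock: 5.8
ee_pos: [0.4993, 0.2624, 0.0504]
ee_rot: [2.287, -2.154, -0.0]
wrist_force: [-2.9, -2.5, 1.8]
gripper_width: 0.0212
```

Call:
arm_command --pt "0 -2 0 0 0 0 0" --pt "0 -2 0 0 0 0 0" --pt "0 -2 0 0 0 0 0"

```text
clock: 6.1
ee_pos: [0.4989, 0.2684, 0.0504]
ee_rot: [2.287, -2.154, -0.0]
wrist_force: [-2.7, -1.9, 2.7]
gripper_width: 0.0216
```

Call:
arm_command --pt "0 -2 0 0 0 0 0" --pt "0 -2 0 0 0 0 0" --pt "0 -2 0 0 0 0 0"

```text
clock: 6.4
ee_pos: [0.4986, 0.2744, 0.0504]
ee_rot: [2.287, -2.154, -0.001]
wrist_force: [-2.7, -3.1, 3.2]
gripper_width: 0.0214
```

Call:
arm_command --pt "0 -2 0 0 0 0 0" --pt "0 -2 0 0 0 0 0" --pt "0 -2 0 0 0 0 0"

```text
clock: 6.7
ee_pos: [0.4982, 0.2803, 0.0504]
ee_rot: [2.287, -2.154, -0.0]
wrist_force: [-3.4, -1.9, 4.5]
gripper_width: 0.0218
```

Call:
arm_command --pt "0 -2 0 0 0 0 0" --pt "0 -2 0 0 0 0 0" --pt "0 -2 0 0 0 0 0"

```text
clock: 7.0
ee_pos: [0.4979, 0.2863, 0.0504]
ee_rot: [2.287, -2.154, -0.0]
wrist_force: [-4.9, -2.1, 4.2]
gripper_width: 0.0214
```

Call:
arm_command --pt "0 -2 0 0 0 0 0" --pt "0 -2 0 0 0 0 0" --pt "0 -2 0 0 0 0 0"

```text
clock: 7.3
ee_pos: [0.4976, 0.2923, 0.0504]
ee_rot: [2.287, -2.154, -0.0]
wrist_force: [-4.6, -2.3, 5.1]
gripper_width: 0.0214
```

Call:
arm_command --pt "0 -2 0 0 0 0 0" --pt "0 -2 0 0 0 0 0" --pt "0 -2 0 0 0 0 0"

```text
clock: 7.6
ee_pos: [0.4972, 0.2983, 0.0504]
ee_rot: [2.287, -2.154, -0.0]
wrist_force: [-4.3, -1.8, 5.4]
gripper_width: 0.0213
```

Call:
arm_command --pt "0 -2 0 0 0 0 0" --pt "0 -2 0 0 0 0 0" --pt "0 -2 0 0 0 0 0"

```text
clock: 7.9
ee_pos: [0.4969, 0.3027, 0.0504]
ee_rot: [2.286, -2.151, 0.003]
wrist_force: [-3.5, -9.7, 7.5]
gripper_width: 0.0213
```

Call:
arm_command --pt "0 -2 0 0 0 0 0" --pt "0 -2 0 0 0 0 0" --pt "0 -2 0 0 0 0 0"

```text
clock: 8.2
ee_pos: [0.4967, 0.3063, 0.0504]
ee_rot: [2.283, -2.148, 0.007]
wrist_force: [-4.6, -12.4, 7.7]
gripper_width: 0.0217
```

Call:
arm_command --pt "0 -2 0 0 0 0 0" --pt "0 -2 0 0 0 0 0" --pt "0 -2 0 0 0 0 0"

```text
clock: 8.5
ee_pos: [0.4963, 0.313, 0.0504]
ee_rot: [2.284, -2.15, 0.005]
wrist_force: [-5.6, -10.9, 7.0]
gripper_width: 0.0213
```

Call:
arm_command --pt "0 -2 0 0 0 0 0" --pt "0 -2 0 0 0 0 0" --pt "0 -2 0 0 0 0 0"

```text
clock: 8.8
ee_pos: [0.4958, 0.3218, 0.0504]
ee_rot: [2.286, -2.154, -0.001]
wrist_force: [-5.3, -2.8, 4.1]
gripper_width: 0.0216
```

Call:
arm_command --pt "0 -2 0 0 0 0 0" --pt "0 -2 0 0 0 0 0" --pt "0 -2 0 0 0 0 0"

```text
clock: 9.1
ee_pos: [0.4954, 0.3283, 0.0504]
ee_rot: [2.287, -2.154, -0.001]
wrist_force: [-5.0, -2.3, 4.2]
gripper_width: 0.0214
```

Call:
arm_command --pt "0 -2 0 0 0 0 0" --pt "0 -2 0 0 0 0 0" --pt "0 -2 0 0 0 0 0"

```text
clock: 9.4
ee_pos: [0.495, 0.3343, 0.0504]
ee_rot: [2.287, -2.154, -0.001]
wrist_force: [-4.5, -3.4, 3.8]
gripper_width: 0.0216
```

Call:
arm_command --pt "0 -2 0 0 0 0 0" --pt "0 -2 0 0 0 0 0" --pt "0 -2 0 0 0 0 0"

```text
clock: 9.7
ee_pos: [0.4947, 0.3404, 0.0504]
ee_rot: [2.287, -2.154, -0.001]
wrist_force: [-4.3, -2.6, 4.2]
gripper_width: 0.0214
```

Call:
arm_command --pt "0 -2 0 0 0 0 0" --pt "0 -2 0 0 0 0 0" --pt "0 -2 0 0 0 0 0"

```text
clock: 10.0
ee_pos: [0.4943, 0.3464, 0.0504]
ee_rot: [2.287, -2.154, -0.001]
wrist_force: [-4.5, -2.4, 4.2]
gripper_width: 0.0217
```

Call:
arm_command --pt "0 -2 0 0 0 0 0" --pt "0 -2 0 0 0 0 0"

```text
clock: 10.2
ee_pos: [0.4941, 0.3503, 0.0504]
ee_rot: [2.287, -2.154, -0.001]
wrist_force: [-3.8, -2.6, 3.3]
gripper_width: 0.0214
```

Call:
arm_command --pt "0 -2 0 0 0 0 0" --pt "0 -2 0 0 0 0 0"

```text
clock: 10.4
ee_pos: [0.4938, 0.3543, 0.0504]
ee_rot: [2.287, -2.154, -0.001]
wrist_force: [-4.1, -3.7, 4.5]
gripper_width: 0.0217
```

Call:
arm_command --pt "0 -2 0 0 0 0 0" --pt "0 -2 0 0 0 0 0"

```text
clock: 10.6
ee_pos: [0.4936, 0.3584, 0.0505]
ee_rot: [2.287, -2.154, -0.001]
wrist_force: [-3.2, -2.1, 4.5]
gripper_width: 0.0214
```

Call:
arm_command --pt "0 -1.5 0 0 0 0 0" --pt "0 -1.5 0 0 0 0 0"

```text
clock: 10.8
ee_pos: [0.4934, 0.3613, 0.0504]
ee_rot: [2.287, -2.154, -0.001]
wrist_force: [-4.7, -3.7, 5.0]
gripper_width: 0.0214
```

Call:
arm_command --pt "0 -1 0 0 0 0 0" --pt "0 -1 0 0 0 0 0"

```text
clock: 11.0
ee_pos: [0.4933, 0.3633, 0.0504]
ee_rot: [2.287, -2.154, -0.001]
wrist_force: [-4.3, -3.1, 4.6]
gripper_width: 0.0215
```

Call:
arm_command --pt "0 -1 0 0 0 0 0" --pt "0 -1 0 0 0 0 0"

```text
clock: 11.2
ee_pos: [0.4932, 0.3652, 0.0504]
ee_rot: [2.287, -2.154, -0.001]
wrist_force: [-4.7, -2.5, 4.4]
gripper_width: 0.0216
```

Call:
arm_command --pt "0 -1 0 0 0 0 0" --pt "0 -1 0 0 0 0 0"

```text
clock: 11.4
ee_pos: [0.493, 0.3672, 0.0504]
ee_rot: [2.287, -2.154, -0.001]
wrist_force: [-3.5, -2.4, 3.9]
gripper_width: 0.0214
```

Call:
arm_command --pt "0 -1 0 0 0 0 0" --pt "0 -1 0 0 0 0 0"

```text
clock: 11.6
ee_pos: [0.4929, 0.3692, 0.0504]
ee_rot: [2.287, -2.154, -0.001]
wrist_force: [-5.1, -1.8, 4.3]
gripper_width: 0.0211
```

Call:
arm_command --pt "0 -1 0 0 0 0 0" --pt "0 -1 0 0 0 0 0"

```text
clock: 11.8
ee_pos: [0.4928, 0.3713, 0.0504]
ee_rot: [2.287, -2.154, -0.001]
wrist_force: [-3.8, -2.0, 4.7]
gripper_width: 0.0217
```

Call:
arm_command --pt "0 -1 0 0 0 0 0" --pt "0 -1 0 0 0 0 0"

```text
clock: 12.0
ee_pos: [0.4927, 0.3733, 0.0504]
ee_rot: [2.287, -2.154, -0.001]
wrist_force: [-4.7, -2.7, 3.7]
gripper_width: 0.0217
```

Call:
arm_command --pt "0 -1 0 0 0 0 0" --pt "0 -1 0 0 0 0 0"

```text
clock: 12.2
ee_pos: [0.4926, 0.3752, 0.0504]
ee_rot: [2.287, -2.154, -0.001]
wrist_force: [-4.4, -2.2, 4.2]
gripper_width: 0.0211
```

Call:
arm_command --pt "0 -1 0 0 0 0 0" --pt "0 -1 0 0 0 0 0"

```text
clock: 12.4
ee_pos: [0.4924, 0.3773, 0.0504]
ee_rot: [2.287, -2.154, -0.001]
wrist_force: [-4.7, -2.8, 4.3]
gripper_width: 0.0213
```

Call:
arm_command --pt "0 -1 0 0 0 0 0" --pt "0 -1 0 0 0 0 0"

```text
clock: 12.6
ee_pos: [0.4923, 0.3792, 0.0504]
ee_rot: [2.287, -2.154, -0.001]
wrist_force: [-5.5, -3.2, 4.7]
gripper_width: 0.0214
```

Call:
arm_command --pt "0 -1 0 0 0 0 0"

```text
clock: 12.7
ee_pos: [0.4923, 0.38, 0.0504]
ee_rot: [2.287, -2.154, -0.0]
wrist_force: [-5.0, -3.2, 4.6]
gripper_width: 0.0217
```

Call:
arm_command --pt "0 -1 0 0 0 0 0"

```text
clock: 12.8
ee_pos: [0.4923, 0.3805, 0.0504]
ee_rot: [2.286, -2.153, 0.001]
wrist_force: [-3.3, -5.4, 5.2]
gripper_width: 0.0217
```

Call:
arm_command --pt "0 -1 0 0 0 0 0"

```text
clock: 12.9
ee_pos: [0.4922, 0.381, 0.0504]
ee_rot: [2.286, -2.152, 0.002]
wrist_force: [-3.6, -6.6, 6.3]
gripper_width: 0.0214
```

Call:
arm_command --pt "0 -1 0 0 0 0 0"

```text
clock: 13.0
ee_pos: [0.4922, 0.3815, 0.0504]
ee_rot: [2.285, -2.151, 0.003]
wrist_force: [-4.1, -8.0, 6.3]
gripper_width: 0.021
```

Call:
arm_command --pt "0 0 0 0 0 0 0"

```text
clock: 13.1
ee_pos: [0.4922, 0.3816, 0.0504]
ee_rot: [2.285, -2.152, 0.002]
wrist_force: [-4.6, -6.3, 6.5]
gripper_width: 0.0212
```

```bash
python3 - <<'E'
from h import *
import cv2
p,d=arm.snapshot("side")
cv2.imwrite("pics/side6.png",cv2.resize(p[160:340,260:400,::-1],None,fx=3.3,fy=3.3,interpolation=cv2.INTER_CUBIC))
E
python3 st.py
```

```text
13.15 [0.4922 0.3816 0.0504] x [ 0.0601 -0.9982  0.0029] z [-0.001 -0.003 -1.   ] F [-3.75 -5.81  6.08] w 0.0216
```

View pics/side6.png

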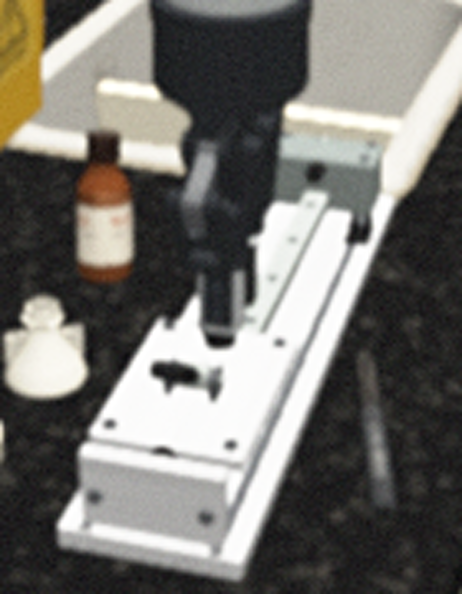

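Call:
arm_command --pt "0 1.5 0 0 0 0 0" --pt "0 2.5 0 0 0 0 0" --pt "0 2.5 0 0 0 0 0" --pt "0 2.5 0 0 0 0 0" --pt "0 2.5 0 0 0 0 0"

```text
clock: 13.65
ee_pos: [0.4927, 0.373, 0.0504]
ee_rot: [-2.285, 2.153, 0.003]
wrist_force: [-5.0, 2.3, 2.8]
gripper_width: 0.0217
```

Call:
arm_command --pt "0 2.5 0 0 0 0 0" --pt "0 2.5 0 0 0 0 0" --pt "0 2.5 0 0 0 0 0" --pt "0 2.5 0 0 0 0 0" --pt "0 2.5 0 0 0 0 0"

```text
clock: 14.15
ee_pos: [0.4935, 0.3605, 0.0504]
ee_rot: [-2.285, 2.153, 0.003]
wrist_force: [-5.2, 2.3, 0.9]
gripper_width: 0.0215
```

Call:
arm_command --pt "0 2.5 0 0 0 0 0" --pt "0 2.5 0 0 0 0 0" --pt "0 2.5 0 0 0 0 0" --pt "0 2.5 0 0 0 0 0" --pt "0 2.5 0 0 0 0 0"

```text
clock: 14.65
ee_pos: [0.4942, 0.348, 0.0504]
ee_rot: [-2.285, 2.153, 0.003]
wrist_force: [-5.0, 1.2, 2.5]
gripper_width: 0.0212
```

Call:
arm_command --pt "0 2.5 0 0 0 0 0" --pt "0 2.5 0 0 0 0 0" --pt "0 2.5 0 0 0 0 0" --pt "0 2.5 0 0 0 0 0" --pt "0 2.5 0 0 0 0 0"

```text
clock: 15.15
ee_pos: [0.495, 0.3355, 0.0504]
ee_rot: [-2.285, 2.153, 0.003]
wrist_force: [-4.6, 1.9, 2.9]
gripper_width: 0.0216
```

Call:
arm_command --pt "0 2 0 0 0 0 0" --pt "0 2 0 0 0 0 0"

```text
clock: 15.35
ee_pos: [0.4952, 0.3315, 0.0504]
ee_rot: [-2.285, 2.153, 0.003]
wrist_force: [-4.2, 2.7, 2.9]
gripper_width: 0.0215
```

Now fine readings across the spot.

Call:
arm_command --pt "0 2 0 0 0 0 0" --pt "0 2 0 0 0 0 0"

```text
clock: 15.55
ee_pos: [0.4955, 0.3275, 0.0504]
ee_rot: [-2.285, 2.153, 0.003]
wrist_force: [-4.5, 1.1, 3.3]
gripper_width: 0.0213
```

Call:
arm_command --pt "0 2 0 0 0 0 0"

```text
clock: 15.65
ee_pos: [0.4956, 0.3255, 0.0504]
ee_rot: [-2.285, 2.153, 0.003]
wrist_force: [-4.6, 2.5, 2.8]
gripper_width: 0.0213
```

Call:
arm_command --pt "0 2 0 0 0 0 0"

```text
clock: 15.75
ee_pos: [0.4957, 0.3235, 0.0504]
ee_rot: [-2.285, 2.153, 0.003]
wrist_force: [-4.6, 2.9, 2.9]
gripper_width: 0.0214
```

Call:
arm_command --pt "0 2 0 0 0 0 0"

```text
clock: 15.85
ee_pos: [0.4958, 0.3215, 0.0504]
ee_rot: [-2.285, 2.153, 0.003]
wrist_force: [-4.8, 2.4, 2.6]
gripper_width: 0.0213
```

Call:
arm_command --pt "0 2 0 0 0 0 0"

```text
clock: 15.95
ee_pos: [0.4959, 0.3195, 0.0504]
ee_rot: [-2.285, 2.153, 0.003]
wrist_force: [-3.9, 3.2, 3.0]
gripper_width: 0.0212
```

Call:
arm_command --pt "0 2 0 0 0 0 0"

```text
clock: 16.05
ee_pos: [0.496, 0.3182, 0.0504]
ee_rot: [-2.284, 2.153, 0.004]
wrist_force: [-5.0, 7.1, 1.8]
gripper_width: 0.0216
```

Call:
arm_command --pt "0 2 0 0 0 0 0"

```text
clock: 16.15
ee_pos: [0.4961, 0.3173, 0.0504]
ee_rot: [-2.282, 2.152, 0.007]
wrist_force: [-5.1, 9.5, -0.6]
gripper_width: 0.0214
```

Call:
arm_command --pt "0 2 0 0 0 0 0"

```text
clock: 16.25
ee_pos: [0.4961, 0.3165, 0.0504]
ee_rot: [-2.28, 2.151, 0.009]
wrist_force: [-5.6, 13.0, -1.1]
gripper_width: 0.0213
```

Call:
arm_command --pt "0 2 0 0 0 0 0"

```text
clock: 16.35
ee_pos: [0.4962, 0.3154, 0.0504]
ee_rot: [-2.279, 2.151, 0.01]
wrist_force: [-4.3, 14.0, -1.5]
gripper_width: 0.0213
```

Call:
arm_command --pt "0 2 0 0 0 0 0"

```text
clock: 16.45
ee_pos: [0.4964, 0.3134, 0.0504]
ee_rot: [-2.279, 2.15, 0.01]
wrist_force: [-4.2, 12.4, -2.2]
gripper_width: 0.0216
```

Call:
arm_command --pt "0 2 0 0 0 0 0"

```text
clock: 16.55
ee_pos: [0.4965, 0.3112, 0.0504]
ee_rot: [-2.28, 2.15, 0.009]
wrist_force: [-5.3, 11.4, 0.8]
gripper_width: 0.0213
```

Call:
arm_command --pt "0 2 0 0 0 0 0"

```text
clock: 16.65
ee_pos: [0.4966, 0.3089, 0.0504]
ee_rot: [-2.281, 2.15, 0.009]
wrist_force: [-4.5, 11.0, 0.3]
gripper_width: 0.0212
```

Call:
arm_command --pt "0 2 0 0 0 0 0"

```text
clock: 16.75
ee_pos: [0.4967, 0.3066, 0.0504]
ee_rot: [-2.281, 2.151, 0.008]
wrist_force: [-4.2, 10.0, -0.1]
gripper_width: 0.0214
```

Call:
arm_command --pt "0 2 0 0 0 0 0"

```text
clock: 16.85
ee_pos: [0.4969, 0.3042, 0.0504]
ee_rot: [-2.282, 2.151, 0.007]
wrist_force: [-5.8, 9.1, 1.2]
gripper_width: 0.0216
```

Call:
arm_command --pt "0 2 0 0 0 0 0"

```text
clock: 16.95
ee_pos: [0.4971, 0.3009, 0.0504]
ee_rot: [-2.284, 2.151, 0.004]
wrist_force: [-4.0, 1.4, 3.5]
gripper_width: 0.0215
```

Call:
arm_command --pt "0 2 0 0 0 0 0"

```text
clock: 17.05
ee_pos: [0.4973, 0.2978, 0.0504]
ee_rot: [-2.286, 2.152, 0.003]
wrist_force: [-4.8, 2.1, 3.0]
gripper_width: 0.0214
```

Call:
arm_command --pt "0 2.5 0 0 0 0 0" --pt "0 2.5 0 0 0 0 0" --pt "0 2.5 0 0 0 0 0" --pt "0 2.5 0 0 0 0 0" --pt "0 2.5 0 0 0 0 0"

```text
clock: 17.55
ee_pos: [0.498, 0.2849, 0.0504]
ee_rot: [-2.285, 2.153, 0.003]
wrist_force: [-4.6, 2.4, 2.6]
gripper_width: 0.0219
```

Call:
arm_command --pt "0 2.5 0 0 0 0 0" --pt "0 2.5 0 0 0 0 0" --pt "0 2.5 0 0 0 0 0" --pt "0 2.5 0 0 0 0 0" --pt "0 2.5 0 0 0 0 0"

```text
clock: 18.05
ee_pos: [0.4988, 0.2724, 0.0504]
ee_rot: [-2.285, 2.153, 0.003]
wrist_force: [-5.4, 1.8, 2.9]
gripper_width: 0.0214
```

Call:
arm_command --pt "0 2.5 0 0 0 0 0" --pt "0 2.5 0 0 0 0 0" --pt "0 2.5 0 0 0 0 0" --pt "0 2.5 0 0 0 0 0" --pt "0 2.5 0 0 0 0 0"

```text
clock: 18.55
ee_pos: [0.4995, 0.2598, 0.0504]
ee_rot: [-2.285, 2.153, 0.002]
wrist_force: [-4.7, 1.5, 3.3]
gripper_width: 0.021
```

Call:
arm_command --pt "0 2.5 0 0 0 0 0" --pt "0 2.5 0 0 0 0 0" --pt "0 2.5 0 0 0 0 0" --pt "0 2.5 0 0 0 0 0" --pt "0 2.5 0 0 0 0 0"

```text
clock: 19.05
ee_pos: [0.5002, 0.2473, 0.0504]
ee_rot: [-2.286, 2.153, 0.002]
wrist_force: [-4.7, 1.9, 3.8]
gripper_width: 0.0212
```

Call:
arm_command --pt "0 2.5 0 0 0 0 0" --pt "0 2.5 0 0 0 0 0" --pt "0 2.5 0 0 0 0 0" --pt "0 2.5 0 0 0 0 0" --pt "0 2.5 0 0 0 0 0"

```text
clock: 19.55
ee_pos: [0.501, 0.2348, 0.0504]
ee_rot: [-2.286, 2.153, 0.002]
wrist_force: [-4.3, 1.2, 3.2]
gripper_width: 0.0213
```

Call:
arm_command --pt "0 2.5 0 0 0 0 0" --pt "0 2.5 0 0 0 0 0" --pt "0 2.5 0 0 0 0 0" --pt "0 2.5 0 0 0 0 0" --pt "0 2.5 0 0 0 0 0"

```text
clock: 20.05
ee_pos: [0.5018, 0.2223, 0.0504]
ee_rot: [-2.286, 2.153, 0.002]
wrist_force: [-5.3, 2.2, 2.7]
gripper_width: 0.0213
```

Call:
arm_command --pt "0 2.5 0 0 0 0 0" --pt "0 2.5 0 0 0 0 0" --pt "0 2.5 0 0 0 0 0" --pt "0 2.5 0 0 0 0 0" --pt "0 2.5 0 0 0 0 0"

```text
clock: 20.55
ee_pos: [0.5025, 0.2097, 0.0504]
ee_rot: [-2.286, 2.153, 0.002]
wrist_force: [-5.0, 2.9, 4.0]
gripper_width: 0.0217
```

Call:
arm_command --pt "0 2.5 0 0 0 0 0" --pt "0 2.5 0 0 0 0 0" --pt "0 2 0 0 0 0 0"

```text
clock: 20.85
ee_pos: [0.5029, 0.2027, 0.0504]
ee_rot: [-2.286, 2.154, 0.002]
wrist_force: [-6.1, 2.1, 3.8]
gripper_width: 0.021
```

Call:
arm_command --pt "0 2 0 0 0 0 0" --pt "0 2 0 0 0 0 0" --pt "0 2 0 0 0 0 0" --pt "0 2 0 0 0 0 0"

```text
clock: 21.25
ee_pos: [0.5034, 0.1947, 0.0504]
ee_rot: [-2.286, 2.154, 0.002]
wrist_force: [-4.1, 2.4, 3.6]
gripper_width: 0.0213
```

Call:
arm_command --pt "0 2 0 0 0 0 0" --pt "0 2 0 0 0 0 0" --pt "0 1.5 0 0 0 0 0"

```text
clock: 21.55
ee_pos: [0.5037, 0.1892, 0.0504]
ee_rot: [-2.286, 2.154, 0.002]
wrist_force: [-5.4, 1.1, 3.8]
gripper_width: 0.0216
```

Call:
arm_command --pt "0 1 0 0 0 0 0" --pt "0 1 0 0 0 0 0"

```text
clock: 21.75
ee_pos: [0.5039, 0.1872, 0.0504]
ee_rot: [-2.286, 2.154, 0.002]
wrist_force: [-5.7, 2.4, 3.2]
gripper_width: 0.0215
```

Call:
arm_command --pt "0 1 0 0 0 0 0" --pt "0 1 0 0 0 0 0"

```text
clock: 21.95
ee_pos: [0.504, 0.1852, 0.0504]
ee_rot: [-2.286, 2.154, 0.002]
wrist_force: [-5.2, 2.2, 3.9]
gripper_width: 0.0215
```

Call:
arm_command --pt "0 1 0 0 0 0 0" --pt "0 1 0 0 0 0 0"

```text
clock: 22.15
ee_pos: [0.5041, 0.1832, 0.0504]
ee_rot: [-2.286, 2.154, 0.002]
wrist_force: [-6.0, 1.7, 3.9]
gripper_width: 0.0215
```

Call:
arm_command --pt "0 1 0 0 0 0 0"

```text
clock: 22.25
ee_pos: [0.5042, 0.1822, 0.0504]
ee_rot: [-2.286, 2.154, 0.002]
wrist_force: [-5.6, 1.9, 4.2]
gripper_width: 0.0216
```

Call:
arm_command --pt "0 1 0 0 0 0 0"

```text
clock: 22.35
ee_pos: [0.5042, 0.1812, 0.0504]
ee_rot: [-2.286, 2.154, 0.002]
wrist_force: [-5.3, 2.7, 3.9]
gripper_width: 0.0213
```

Call:
arm_command --pt "0 1 0 0 0 0 0"

```text
clock: 22.45
ee_pos: [0.5043, 0.1802, 0.0504]
ee_rot: [-2.286, 2.154, 0.002]
wrist_force: [-4.9, 1.6, 2.9]
gripper_width: 0.0216
```

Call:
arm_command --pt "0 1 0 0 0 0 0"

```text
clock: 22.55
ee_pos: [0.5043, 0.1793, 0.0504]
ee_rot: [-2.286, 2.154, 0.002]
wrist_force: [-5.0, 3.7, 3.3]
gripper_width: 0.021
```

Call:
arm_command --pt "0 1 0 0 0 0 0"

```text
clock: 22.65
ee_pos: [0.5044, 0.1787, 0.0504]
ee_rot: [-2.285, 2.154, 0.003]
wrist_force: [-4.9, 4.1, 3.4]
gripper_width: 0.0215
```

Call:
arm_command --pt "0 1 0 0 0 0 0"

```text
clock: 22.75
ee_pos: [0.5044, 0.1781, 0.0504]
ee_rot: [-2.284, 2.153, 0.004]
wrist_force: [-4.5, 5.7, 4.3]
gripper_width: 0.0217
```

Call:
arm_command --pt "0 1 0 0 0 0 0"

```text
clock: 22.85
ee_pos: [0.5044, 0.1776, 0.0504]
ee_rot: [-2.284, 2.153, 0.005]
wrist_force: [-5.1, 6.9, 2.1]
gripper_width: 0.0215
```

Call:
arm_command --pt "0 0.5 0 0 0 0 0"

```text
clock: 22.95
ee_pos: [0.5045, 0.1774, 0.0504]
ee_rot: [-2.283, 2.153, 0.005]
wrist_force: [-5.1, 7.6, 2.7]
gripper_width: 0.021
```

```bash
python3 st.py
```

```text
22.95 [0.5045 0.1774 0.0504] x [ 0.0586 -0.9983 -0.0049] z [-0.     0.005 -1.   ] F [-5.11  7.59  2.65] w 0.021
```

Call:
arm_command --pt "0 -2 0 0 0 0 0" --pt "0 -3 0 0 0 0 0" --pt "0 -3 0 0 0 0 0" --pt "0 -3 0 0 0 0 0" --pt "0 -3 0 0 0 0 0"

```text
clock: 23.45
ee_pos: [0.5038, 0.1883, 0.0504]
ee_rot: [2.286, -2.153, 0.001]
wrist_force: [-4.8, -2.5, 4.9]
gripper_width: 0.0212
```

Call:
arm_command --pt "0 -3 0 0 0 0 0" --pt "0 -3 0 0 0 0 0" --pt "0 -3 0 0 0 0 0" --pt "0 -3 0 0 0 0 0" --pt "0 -3 0 0 0 0 0"

```text
clock: 23.95
ee_pos: [0.5029, 0.2033, 0.0504]
ee_rot: [2.286, -2.153, 0.001]
wrist_force: [-5.0, -1.9, 4.4]
gripper_width: 0.0213
```

Call:
arm_command --pt "0 -3 0 0 0 0 0" --pt "0 -3 0 0 0 0 0" --pt "0 -3 0 0 0 0 0" --pt "0 -3 0 0 0 0 0" --pt "0 -3 0 0 0 0 0"

```text
clock: 24.45
ee_pos: [0.502, 0.2182, 0.0504]
ee_rot: [2.286, -2.153, 0.001]
wrist_force: [-5.1, -2.3, 4.9]
gripper_width: 0.0215
```

Call:
arm_command --pt "0 -3 0 0 0 0 0" --pt "0 -3 0 0 0 0 0" --pt "0 -3 0 0 0 0 0" --pt "0 -3 0 0 0 0 0" --pt "0 -3 0 0 0 0 0"

```text
clock: 24.95
ee_pos: [0.5011, 0.2333, 0.0504]
ee_rot: [2.286, -2.153, 0.001]
wrist_force: [-5.5, -3.8, 5.2]
gripper_width: 0.0214
```

Call:
arm_command --pt "0 -3 0 0 0 0 0" --pt "0 -3 0 0 0 0 0" --pt "0 -3 0 0 0 0 0" --pt "0 -3 0 0 0 0 0" --pt "0 -3 0 0 0 0 0"

```text
clock: 25.45
ee_pos: [0.5002, 0.2483, 0.0504]
ee_rot: [2.286, -2.153, 0.001]
wrist_force: [-5.6, -2.6, 4.8]
gripper_width: 0.0216
```

Call:
arm_command --pt "0 -3 0 0 0 0 0" --pt "0 -3 0 0 0 0 0" --pt "0 -3 0 0 0 0 0" --pt "0 -3 0 0 0 0 0" --pt "0 -3 0 0 0 0 0"

```text
clock: 25.95
ee_pos: [0.4993, 0.2633, 0.0504]
ee_rot: [2.286, -2.153, 0.001]
wrist_force: [-4.5, -2.0, 4.5]
gripper_width: 0.0218
```

Call:
arm_command --pt "0 -3 0 0 0 0 0" --pt "0 -3 0 0 0 0 0" --pt "0 -3 0 0 0 0 0" --pt "0 -3 0 0 0 0 0" --pt "0 -3 0 0 0 0 0"

```text
clock: 26.45
ee_pos: [0.4984, 0.2783, 0.0504]
ee_rot: [2.286, -2.153, 0.001]
wrist_force: [-5.0, -2.6, 5.3]
gripper_width: 0.0216
```

Call:
arm_command --pt "0 -3 0 0 0 0 0" --pt "0 -3 0 0 0 0 0" --pt "0 -3 0 0 0 0 0" --pt "0 -2 0 0 0 0 0"

```text
clock: 26.85
ee_pos: [0.4977, 0.2894, 0.0504]
ee_rot: [2.286, -2.153, 0.0]
wrist_force: [-4.8, -3.0, 4.0]
gripper_width: 0.0216
```

Call:
arm_command --pt "0 -2 0 0 0 0 0" --pt "0 -2 0 0 0 0 0" --pt "0 -2 0 0 0 0 0" --pt "0 -2 0 0 0 0 0"

```text
clock: 27.25
ee_pos: [0.4973, 0.2973, 0.0504]
ee_rot: [2.286, -2.153, 0.0]
wrist_force: [-5.0, -3.4, 4.3]
gripper_width: 0.0215
```

Call:
arm_command --pt "0 -1.5 0 0 0 0 0"

```text
clock: 27.35
ee_pos: [0.4972, 0.2989, 0.0504]
ee_rot: [2.286, -2.153, 0.0]
wrist_force: [-5.0, -2.7, 5.4]
gripper_width: 0.0215
```

Call:
arm_command --pt "0 -1.5 0 0 0 0 0"

```text
clock: 27.45
ee_pos: [0.4971, 0.3003, 0.0504]
ee_rot: [2.286, -2.153, 0.0]
wrist_force: [-4.7, -1.7, 4.6]
gripper_width: 0.0216
```

Call:
arm_command --pt "0 -1.5 0 0 0 0 0"

```text
clock: 27.55
ee_pos: [0.497, 0.3015, 0.0504]
ee_rot: [2.286, -2.153, 0.001]
wrist_force: [-4.1, -4.9, 4.5]
gripper_width: 0.0215
```

Call:
arm_command --pt "0 -1.5 0 0 0 0 0"

```text
clock: 27.65
ee_pos: [0.4969, 0.3022, 0.0504]
ee_rot: [2.286, -2.151, 0.003]
wrist_force: [-4.4, -7.3, 6.5]
gripper_width: 0.0216
```

Call:
arm_command --pt "0 -1.5 0 0 0 0 0"

```text
clock: 27.75
ee_pos: [0.4969, 0.3029, 0.0504]
ee_rot: [2.285, -2.15, 0.004]
wrist_force: [-3.9, -9.6, 7.1]
gripper_width: 0.0218
```

Call:
arm_command --pt "0 -1.5 0 0 0 0 0"

```text
clock: 27.85
ee_pos: [0.4969, 0.3034, 0.0504]
ee_rot: [2.284, -2.149, 0.006]
wrist_force: [-5.1, -12.7, 7.4]
gripper_width: 0.0213
```

Call:
arm_command --pt "0 -1.5 0 0 0 0 0" --pt "0 -1.5 0 0 0 0 0"

```text
clock: 28.05
ee_pos: [0.4967, 0.3052, 0.0504]
ee_rot: [2.283, -2.147, 0.008]
wrist_force: [-4.5, -13.6, 9.1]
gripper_width: 0.0216
```

Call:
arm_command --pt "0 -1.5 0 0 0 0 0" --pt "0 -1.5 0 0 0 0 0"

```text
clock: 28.25
ee_pos: [0.4965, 0.3084, 0.0504]
ee_rot: [2.283, -2.148, 0.007]
wrist_force: [-4.1, -11.9, 8.7]
gripper_width: 0.0212
```

Call:
arm_command --pt "0 -1.5 0 0 0 0 0"

```text
clock: 28.35
ee_pos: [0.4964, 0.3101, 0.0504]
ee_rot: [2.283, -2.149, 0.006]
wrist_force: [-4.5, -12.4, 7.3]
gripper_width: 0.0214
```

Call:
arm_command --pt "0 -1.5 0 0 0 0 0"

```text
clock: 28.45
ee_pos: [0.4964, 0.3119, 0.0504]
ee_rot: [2.283, -2.149, 0.006]
wrist_force: [-4.3, -11.2, 8.4]
gripper_width: 0.0216
```

Call:
arm_command --pt "0 2 0 0 0 0 0" --pt "0 2 0 0 0 0 0" --pt "0 0 0 0 0 0 0"

```text
clock: 28.75
ee_pos: [0.4963, 0.3126, 0.0504]
ee_rot: [-2.285, 2.154, 0.003]
wrist_force: [-5.1, 1.3, 3.1]
gripper_width: 0.0219
```

```bash
python3 st.py
```

```text
28.75 [0.4963 0.3126 0.0504] x [ 0.0589 -0.9983 -0.0024] z [-0.     0.002 -1.   ] F [-5.07  1.33  3.13] w 0.0219
```

Call:
arm_command --pt "0.2 0 0 0 0 0 0" --pt "0.5 0 0 0 0 0 0" --pt "0.5 0 0 0 0 0 0" --pt "0.5 0 0 0 0 0 0"

```text
clock: 29.15
ee_pos: [0.4978, 0.3118, 0.0507]
ee_rot: [-2.285, 2.153, -0.002]
wrist_force: [0.1, 0.2, -0.2]
gripper_width: 0.0427
```

Call:
arm_command --pt "0.5 0 0 -15 0 0 0" --pt "0.5 0 0 -25 0 0 0" --pt "0.3 0 0 -30 0 0 0" --pt "0 0 0 -20 0 0 0" --pt "0 0 0 0 0 0 0"

```text
clock: 29.65
ee_pos: [0.5003, 0.3132, 0.146]
ee_rot: [-2.28, 2.147, -0.006]
wrist_force: [0.8, -0.2, -0.4]
gripper_width: 0.0009
```

Call:
arm_command --pt "0 -30 0 0 0 0 0" --pt "0 -30 0 0 0 0 0" --pt "0 -26 0 0 0 0 0" --pt "0 0 0 0 0 0 0" --pt "0 0 0 0 0 0 0"

```text
clock: 30.15
ee_pos: [0.4909, 0.3972, 0.1394]
ee_rot: [2.287, -2.151, 0.0]
wrist_force: [-0.1, 0.2, -1.0]
gripper_width: 0.0001
```

```bash
python3 st.py
python3 - <<'E'
from h import *
import cv2
p,d=arm.snapshot("side");np.savez("s7.npz",p=p,d=d)
cv2.imwrite("pics/side7.png",cv2.resize(p[160:340,260:400,::-1],None,fx=3.3,fy=3.3,interpolation=cv2.INTER_CUBIC))
p,d=arm.snapshot("top");np.savez("t7.npz",p=p,d=d)
cv2.imwrite("pics/top7.png",cv2.resize(p[215:320,205:435,::-1],None,fx=3.4,fy=3.4,interpolation=cv2.INTER_CUBIC))
E
```

```text
30.15 [0.4909 0.3972 0.1394] x [ 0.061  -0.9981  0.0014] z [-0.001 -0.001 -1.   ] F [-0.1   0.17 -1.01] w 0.0001
```

View pics/side7.png

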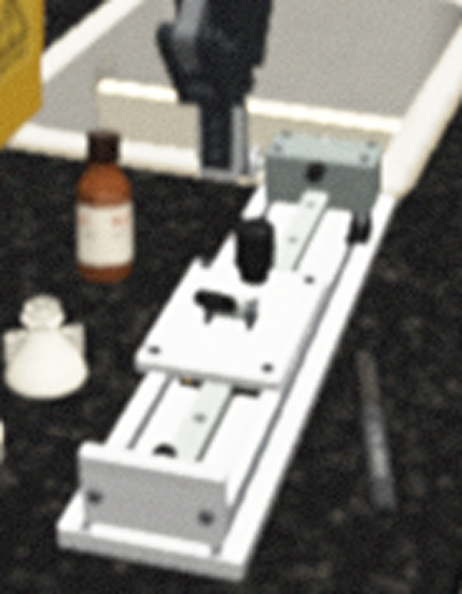

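View pics/top7.png

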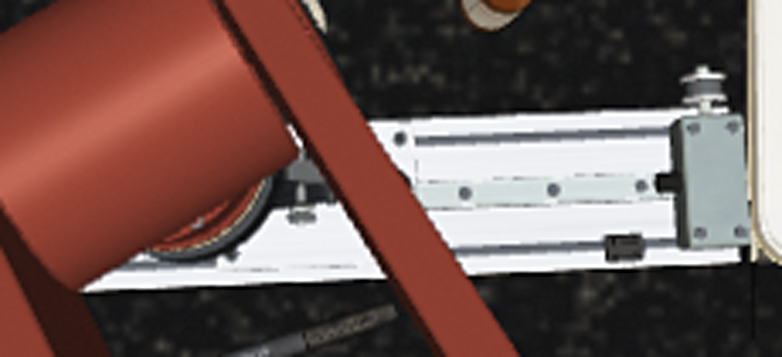

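Run:
```python
from h import *
z=np.load("s7.npz");p,d=z["p"],z["d"]
c=arm.camera_params("side");T=c["pose"];K=c["intrinsics"]
def W(u,v): return (T[:3,:3]@(np.linalg.solve(K,[u,v,1])*d[v,u])+T[:3,3]).round(3)
for u in(323,327,332):
  for v in range(203,218,2): print(u,v,W(u,v),p[v,u])
print("knob");
for v in range(226,246,3): print(v,W(337,v),p[v,337])
print("lever")
for u,v in[(322,250),(325,251),(328,252),(331,253),(322,253),(326,254)]: print(u,v,W(u,v),p[v,u])
k=np.array([.4978,.3118,0]);yd=np.array([-.06,.998,0])
f=lambda o,z:((proj("side",k+yd*o+[0,0,z])-[260,160])*3.3).round(0)
print("knobtop",f(0,.084),"grip",f(.048+.030,.0845),"plate corners mid",f(.095,.048))
```

```text
323 203 [0.492 0.411 0.174] [39 39 43]
323 205 [0.492 0.411 0.171] [33 35 37]
323 207 [0.493 0.408 0.166] [36 39 41]
323 209 [0.492 0.411 0.164] [29 29 33]
323 211 [0.493 0.409 0.16 ] [114 115 115]
323 213 [0.494 0.404 0.154] [127 128 125]
323 215 [ 0.599  0.111 -0.001] [46 47 45]
323 217 [ 0.596  0.121 -0.001] [37 35 33]
327 203 [0.486 0.41  0.175] [37 37 40]
327 205 [0.486 0.411 0.172] [35 41 40]
327 207 [0.486 0.409 0.167] [33 37 36]
327 209 [0.485 0.413 0.166] [34 36 36]
327 211 [0.486 0.409 0.161] [89 89 88]
327 213 [0.488 0.402 0.154] [146 147 146]
327 215 [ 0.59   0.109 -0.001] [69 69 67]
327 217 [ 0.588  0.116 -0.002] [34 34 34]
332 203 [0.48  0.403 0.172] [152 155 154]
332 205 [0.48  0.402 0.169] [151 150 149]
332 207 [0.48  0.403 0.166] [153 155 153]
332 209 [0.48  0.403 0.162] [150 150 148]
332 211 [0.48  0.402 0.158] [138 139 137]
332 213 [0.48  0.404 0.156] [164 160 149]
332 215 [ 0.592  0.068 -0.02 ] [149 141 125]
332 217 [ 0.577  0.113 -0.002] [27 27 27]
knob
226 [0.502 0.308 0.083] [104 106 104]
229 [0.499 0.317 0.082] [51 49 50]
232 [0.497 0.324 0.079] [28 30 29]
235 [0.497 0.321 0.072] [26 22 25]
238 [0.497 0.323 0.066] [31 24 28]
241 [0.496 0.325 0.062] [26 24 23]
244 [0.498 0.32  0.052] [23 23 24]
lever
322 250 [0.495 0.407 0.088] [25 23 27]
325 251 [0.491 0.405 0.086] [27 26 29]
328 252 [0.486 0.404 0.084] [20 19 19]
331 253 [0.488 0.381 0.069] [91 94 85]
322 253 [0.495 0.406 0.082] [66 65 68]
326 254 [0.49  0.401 0.078] [84 86 80]
knobtop [[259. 220.]] grip [[220. 287.]] plate corners mid [[210. 366.]]
```

Call:
arm_command --pt "0 0 0 20 0 0 0" --pt "0 0 0 20 0 0 0" --pt "0 0 0 8 0 0 0" --pt "0 0 0 0 0 0 0"

```text
clock: 30.65
ee_pos: [0.4903, 0.3957, 0.0905]
ee_rot: [2.283, -2.152, -0.001]
wrist_force: [0.2, -0.8, 0.8]
gripper_width: -0.0001
```

Call:
arm_command --pt "0 0 0 3 0 0 0" --pt "0 0 0 3 0 0 0" --pt "0 0 0 2 0 0 0"

```text
clock: 30.95
ee_pos: [0.492, 0.3977, 0.0852]
ee_rot: [-2.286, 2.153, -0.001]
wrist_force: [0.7, 0.2, 0.3]
gripper_width: 0.0002
```

Call:
arm_command --pt "0 0 0 2 0 0 0" --pt "0 0 0 2 0 0 0"

```text
clock: 31.15
ee_pos: [0.4916, 0.3977, 0.0806]
ee_rot: [-2.287, 2.154, -0.0]
wrist_force: [0.8, -0.1, 0.7]
gripper_width: 0.0
```

Call:
arm_command --pt "0 0 0 2 0 0 0" --pt "0 0 0 2 0 0 0"

```text
clock: 31.35
ee_pos: [0.4917, 0.3979, 0.0769]
ee_rot: [-2.286, 2.154, 0.0]
wrist_force: [-1.7, 0.3, 6.1]
gripper_width: 0.0001
```

Call:
arm_command --pt "0 0 0 2 0 0 0" --pt "0 0 0 2 0 0 0"

```text
clock: 31.55
ee_pos: [0.4917, 0.3996, 0.0743]
ee_rot: [-2.284, 2.152, 0.004]
wrist_force: [-3.3, 4.7, 7.3]
gripper_width: -0.0001
```

Call:
arm_command --pt "0 0 0 2 0 0 0" --pt "0 0 0 2 0 0 0"

```text
clock: 31.75
ee_pos: [0.492, 0.401, 0.0712]
ee_rot: [-2.282, 2.15, 0.005]
wrist_force: [-2.2, 5.0, 8.2]
gripper_width: 0.0005
```

Call:
arm_command --pt "0 0 0 2 0 0 0" --pt "0 0 0 2 0 0 0"

```text
clock: 31.95
ee_pos: [0.493, 0.3997, 0.0669]
ee_rot: [-2.283, 2.15, -0.0]
wrist_force: [-0.0, 0.9, 6.0]
gripper_width: 0.0001
```

Call:
arm_command --pt "0 0 0 2 0 0 0" --pt "0 0 0 2 0 0 0"

```text
clock: 32.15
ee_pos: [0.4932, 0.3995, 0.0627]
ee_rot: [-2.283, 2.15, -0.0]
wrist_force: [-0.5, 2.0, 5.8]
gripper_width: 0.0002
```

Call:
arm_command --pt "0 0 0 2 0 0 0" --pt "0 0 0 2 0 0 0"

```text
clock: 32.35
ee_pos: [0.4933, 0.3998, 0.0589]
ee_rot: [-2.282, 2.15, 0.0]
wrist_force: [-0.9, 3.1, 6.5]
gripper_width: 0.0003
```

Call:
arm_command --pt "0 0 0 2 0 0 0" --pt "0 0 0 2 0 0 0"

```text
clock: 32.55
ee_pos: [0.4934, 0.4004, 0.0552]
ee_rot: [-2.281, 2.15, 0.001]
wrist_force: [-0.1, 3.2, 6.6]
gripper_width: -0.0002
```

Call:
arm_command --pt "0 0 0 2 0 0 0" --pt "0 0 0 2 0 0 0"

```text
clock: 32.75
ee_pos: [0.4934, 0.4009, 0.0513]
ee_rot: [-2.28, 2.149, 0.002]
wrist_force: [-1.2, 5.6, 6.3]
gripper_width: 0.0
```

Call:
arm_command --pt "0 0 0 2 0 0 0"

```text
clock: 32.85
ee_pos: [0.4934, 0.4012, 0.0495]
ee_rot: [-2.28, 2.149, 0.003]
wrist_force: [-1.1, 5.1, 7.9]
gripper_width: -0.0
```

Call:
arm_command --pt "0 0 0 2 0 0 0"

```text
clock: 32.95
ee_pos: [0.4936, 0.4013, 0.0478]
ee_rot: [-2.28, 2.149, 0.002]
wrist_force: [-3.3, 3.5, 16.4]
gripper_width: -0.0
```

Call:
arm_command --pt "0 0 0 2 0 0 0"

```text
clock: 33.05
ee_pos: [0.4936, 0.4013, 0.0476]
ee_rot: [-2.281, 2.149, 0.002]
wrist_force: [-7.2, 1.3, 23.6]
gripper_width: -0.0001
```

Call:
arm_command --pt "0 0 0 -4 0 0 0" --pt "0 0 0 -15 0 0 0" --pt "0 0 0 -40 0 0 0" --pt "0 0 0 -40 0 0 0" --pt "0 0 0 -40 0 0 0"

```text
clock: 33.55
ee_pos: [0.491, 0.3968, 0.1825]
ee_rot: [2.286, -2.153, -0.0]
wrist_force: [0.4, 1.1, 0.0]
gripper_width: -0.0003
```

Call:
arm_command --pt "0 45 0 -10 0 0 0" --pt "0 45 0 0 0 0 0" --pt "0 45 0 0 0 0 0" --pt "0 45 0 0 0 0 0" --pt "0 45 0 0 0 0 0"

```text
clock: 34.05
ee_pos: [0.5044, 0.1709, 0.1917]
ee_rot: [2.287, -2.154, 0.001]
wrist_force: [1.2, -0.2, 0.1]
gripper_width: 0.0003
```

Call:
arm_command --pt "0 45 0 0 0 0 0" --pt "0 45 0 0 0 0 0" --pt "0 45 0 0 0 0 0" --pt "0 0 0 0 0 0 0"

```text
clock: 34.45
ee_pos: [0.513, 0.033, 0.1918]
ee_rot: [2.279, -2.16, 0.003]
wrist_force: [-0.1, 0.1, -0.3]
gripper_width: -0.0003
```

```bash
python3 st.py
python3 - <<'E'
from h import *
import cv2
p,d=arm.snapshot("side");np.savez("s8.npz",p=p,d=d)
cv2.imwrite("pics/side8.png",cv2.resize(p[180:340,260:400,::-1],None,fx=3.5,fy=3.5,interpolation=cv2.INTER_CUBIC))
p,d=arm.snapshot("top");np.savez("t8.npz",p=p,d=d)
cv2.imwrite("pics/top8.png",cv2.resize(p[190:345,205:435,::-1],None,fx=3.4,fy=3.4,interpolation=cv2.INTER_CUBIC))
E
```

```text
34.45 [0.513  0.033  0.1918] x [ 0.0534 -0.9986  0.0027] z [ 0.    -0.003 -1.   ] F [-0.13  0.09 -0.28] w -0.0003
```

View pics/side8.png

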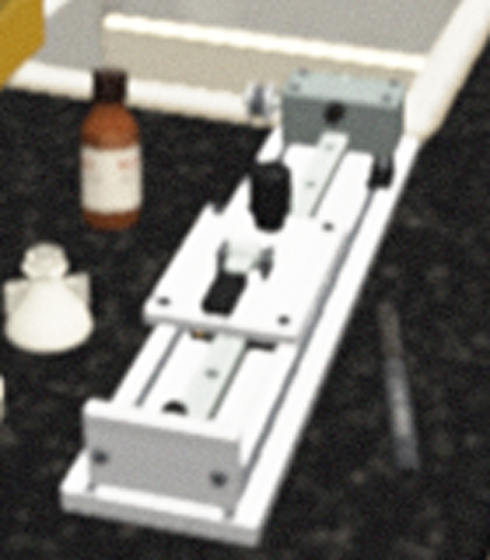

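View pics/top8.png

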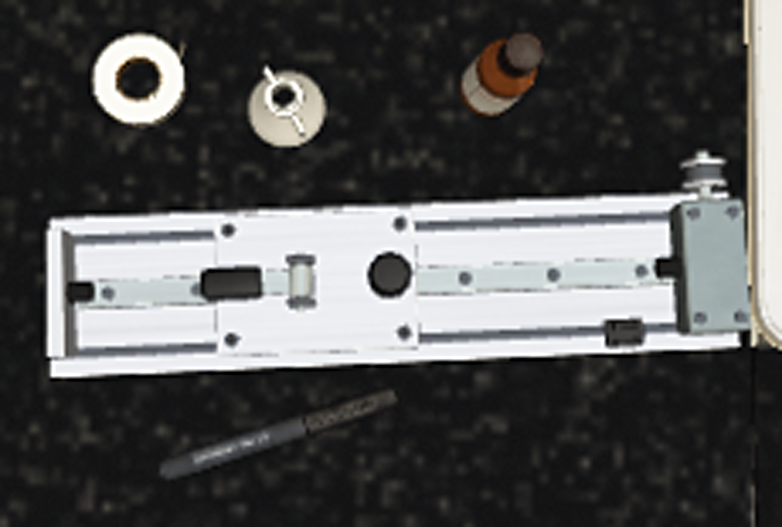

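Run:
```python
from h import *
a=back("top",(205+508/3.4,225+150/3.4),.084);b=back("top",(205+390/3.4,190+275/3.4),.084)
print(a,b,.2493+(b-a)[1])
from h import *
import numpy as np
# sub-pixel via template: plate edge shift
A=np.load("top0.npz")["p"];B=np.load("t8.npz")["p"]
import cv2
tp=A[240:305,338:372];r=cv2.matchTemplate(B[230:315,280:372],tp,cv2.TM_CCOEFF_NORMED);print(cv2.minMaxLoc(r),58,10)
z=np.load("s8.npz");p,d=z["p"],z["d"]
c=arm.camera_params("side");T=c["pose"];K=c["intrinsics"]
for u,v in[(323,263),(324,260),(326,257),(322,266)]: print((T[:3,:3]@(np.linalg.solve(K,[u,v,1])*d[v,u])+T[:3,3]).round(3),p[v,u])
```

```text
[0.50236977 0.24943741 0.084     ] [0.49804871 0.31174144 0.084     ] 0.31160403432364214
(0.007802609354257584, 0.9606161117553711, (9, 0), (24, 11)) 58 10
[0.495 0.402 0.06 ] [41 39 42]
[0.497 0.393 0.061] [41 40 39]
[0.498 0.378 0.058] [168 172 165]
[0.494 0.411 0.06 ] [33 37 35]
```

```bash
python3 -c "
from cell import arm
print(arm.finish_job())"
```

```text
the job is handed in; nothing more can be done
None
```

I ran the carriage to both stops, found the sticky spot, left the carriage on it with the clamp lever down, and handed the job in at about 34.6 s.

- **Run:** I gripped the carriage by its knob and ran it at 20–30 mm/s. It slowed to 10 mm/s for the last 10–20 mm before each stop. The far buffer was touched with about 8 N on the wrist and the home buffer with 7.6 N. Both readings include the 2–3 N needed to move the carriage. The measured contact positions are 200 mm apart, which matches the slide's travel.
- **Sticky spot:** The push force rose from about 2–3 N to 10–14 N. The drag began at a knob position of world y ≈ 0.301 going out and ≈ 0.319 coming back, so the middle is at about 0.310.
- **Final place:** A last camera check puts the knob at y ≈ 0.3116, about 2 mm from the middle and well inside the spot.
- **Lever:** It took about 6–8 N to press down, then met a hard stop, where I pressed to about 24 N. Afterwards the side camera depth shows the grip level at about 60 mm, against 63 mm nominal, which is roughly the camera's error.
- **Everything else:** In the last pictures the oil bottle, funnel, tape and marker look untouched, judged by eye. The gripper is up and clear of the slide.

**Disagreements:**
- **Finger height:** The fingertips measured about 15 mm higher than the stated tool geometry. My first grasp was therefore too high on the knob, and I redid it lower before moving the carriage.
- **Base offset:** The base outline in the top view sat about 10 mm off from the buffers. I relied on the contact measurements instead.

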